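Find the pusher lane that hangs up and restock the other

ROBOT

A 6-joint arm with a two-finger parallel gripper is mounted at the origin on a cart in front of the work surface, level with it; the furniture and walls round the work are solid. World frame = base frame: x ahead of the robot, y to its left, z up, the work surface at z = 0. Lengths are in m, angles in rad, forces in N, time in s.
With the tool pointing down it reaches from about 0.375 to 0.975 m from the base axis. Payload 3.8 kg.
Tool frame: the origin (TCP) lies midway between the tips of the shut fingers; the grasp point (between the pads) lies 19 mm behind it; z points along the fingers, y is the line along which they close (so a half turn about z gives the same grasp; the last joint's range is limited). The gripper opens to 88 mm and grips with 3 to 60 N. Pads are 18 mm wide; open, the fingers measure 123 mm over their backs; the gripper's body (75 mm by 187 mm) begins 45 mm behind the grasp point.
Start: joints at [1.101, 0.264, 1.604, -0, 1.274, -0.037], TCP at [0.283, 0.613, 0.239] pointing down, gripper open.
Joint ranges: [-2.63, 2.63], [-0.94, 2.18], [0.31, 2.57], [-1.31, 4.45], [0, 2.66], [-2.55, 2.55]. Speed limits (rad/s): [2.57, 2.57, 3.14, 3.14, 3.14, 3.14].

INTERFACE

Orientations are given as a rotation vector (axis times angle).
In Python, from cell import manip, inverse_kinematics, cams, order gives the robot as it stands. Calls block until the motion is done:
- manip.move_pose(position, orientation): joint-space move of the TCP to a pose.
- manip.move_linear(position, rate=0.15, rot=None): straight line of the TCP; rot=None keeps the orientation; rate is the mean speed in m/s.
- manip.set_joints(angles): joint-space move.
- manip.set_gripper(opening, force=None): finger opening in m; force is the grip in N (None keeps the last); returns when the fingers have stopped.
- manip.dwell(seconds).
- inverse_kinematics(position, orientation): joint angles nearest the present ones, or None.
- manip.state(): the state.
- cams.capture(name): name is "scene" or "top"; returns a dict with "image" (384x512x3 uint8, blue, green, red), "z_map" (384x512 float32, m along the optical axis (not along the pixel's ray), 0 where there is no reading), "intrinsics" (3x3 intrinsics, pixels), "k1" (the pictures are not rectified: a ray, as slopes to the right and down, at radius r is drawn at 1 + k1 r^2 times it, then the intrinsics apply), "position" and "orientation" of the camera in the world. Camera axes: x right, y down, z forward; pixel columns grow to the right and rows downward; lengths in m; the calibration is good to about 2 mm. A picture is of the moment at which its call begins.
A pose or a line that the arm cannot do raises manip.IKError and nothing moves.
- order.close_job(): hands the job in; it is judged then, once.
The state is a dict: "clock": time; "joint_pos": joint angles; "joint_velocities": joint speeds; "tau": joint torques, N m; "tool_pos": TCP position; "tcp_rot": TCP orientation; "contact_force": force on the tool from outside, world axes, zero at the start; "moment": the same for the moment, N m; "gripper_width": finger opening in m; "grasp_force": force on a finger pad.
Only numpy, scipy, OpenCV 4.12 (cv2) and the standard library are available. Lean on these libraries where they do the work, as an engineer would, in place of code of your own. Each camera call takes 0.05 s, during which the arm holds its last target. There are 200 camera calls.

TASK

One of the two spring pushers in the stock tray hangs up at a rough spot that cannot be seen and that it jumps when it snaps forward. Push a pusher fully back to its rear stop, then ease it forward slowly, feeling for the place where it hangs, and try the other lane if the first runs clean; leave the faulty pusher standing by itself where it hangs. Then load the white tablet bottle upright into the other lane, so that its pusher presses it against the front lip, and leave the vials and the stack of cups where they stand.

Things in the scene. Friction and masses are not known exactly. Their poses are not given: they have to be found in the camera images.
- pusher_tray: Grey two-lane stock tray, fixed. Origin on the worktop under the middle of its front edge; x along the lanes to the rear, y to the left lane. Lane centre lines at y = +62 mm (left) and -62 mm (right), 244 mm long; floor 6 mm, side walls 18 mm, clear front lip (x = 0 to 3 mm) 26 mm above the worktop. 14 mm high rails join the lanes at front (x = -8 to 0) and rear; open worktop between.
- pusher_left (a joint): Travel of the left pusher: 0 home (face 7 mm behind the lip), 0.17 m at the rear stop, 0.041 with the bottle loaded. A spring drives it home: 3.5 N there, 5.2 N at the rear; friction 0.5 N. One lane, left or right, has a rough spot: a bump of some 8 N that hangs the pusher at 0.05 to 0.14 m if it comes slowly (under 0.05 m/s); let go more than about 15 mm behind it, it runs over it.
- pusher_right (a joint): Travel of the right pusher, as for the left one. The rough spot is in exactly one of the two lanes.
- pusher_left_face (a point): Front face of the left pusher, on its centre line 42 mm above the worktop; axes as the tray's. The pusher is a white upright plate, 46 mm wide, 4 mm thick, top edge 62 mm above the worktop, on a 44 mm long sled with a coiled strip spring behind the plate. Above the lip the face is free, to be pushed back with closed fingertips and let forward against them.
- pusher_right_face (a point): The same point on the right pusher.
- seat_left (a point): On the left lane's floor (6 mm above the worktop), under the centre of the bottle when it is loaded: 24 mm behind the inside of the lip. Axes as the tray's. The lane is 54 mm wide inside, its walls 3 mm thick. With the pusher home there is no room: the bottle itself can push the pusher back above the lip and then be lowered.
- seat_right (a point): The same on the right lane's floor.
- bottle_mid (a point): Centre, half-way up, of the white tablet bottle: round, 48 mm diameter, straight-sided up to 58 mm above its foot, then a shoulder and a 38 mm wide cap, 88 mm tall; z along the bottle. It stands on the worktop and weighs 50 to 100 g.
- tablet_bottle: The same bottle; origin at the centre of its foot.
- amber_vial_a_mid (a point): Half-way up an amber vial, 36 mm diameter, 84 mm tall, standing loose; not to be disturbed.
- amber_vial_b_mid (a point): Half-way up a second amber vial, 35 mm diameter, 82 mm tall, standing loose; not to be disturbed.
- cup_tower_mid (a point): Half-way up a stack of paper cups, 38 mm diameter, 100 mm tall, standing loose; not to be disturbed.
Mind the look-alikes: they are no part of the job. Of the things that look like the tablet_bottle, the largest one is meant.

How it is judged:
On the way, in this order (a step that is already met when the one before it is completed fails the run):
1. one of the pushers is pushed back to its rear stop (value of joint any of pusher_left, pusher_right above 0.163 m).
2. the faulty pusher stands still part-way along its lane, hanging on the rough spot with nothing touching it (((value of joint pusher_left between 0.03 and 0.16 m and velocity of joint pusher_left between -0.01 and 0.01 m/s and contact force between each of the arm, the fingers, tablet_bottle and pusher_left below 0.1 N) or (value of joint pusher_right between 0.03 and 0.16 m and velocity of joint pusher_right between -0.01 and 0.01 m/s and contact force between each of the arm, the fingers, tablet_bottle and pusher_right below 0.1 N))), for 0.5 s.
At the end, for the whole second after the job is handed in: One pusher hangs by itself at 0.03 to 0.16 m of its travel, at rest and untouched. In the other lane the bottle stands still on the lane floor, within 6 mm of the seat point and 0.1 rad of upright, pressed on by that lane's pusher (at least 1 N) (((value of joint pusher_left between 0.03 and 0.16 m and velocity of joint pusher_left between -0.01 and 0.01 m/s and contact force between each of the arm, the fingers, tablet_bottle and pusher_left below 0.1 N and x of bottle_mid in the frame of seat_right between -0.006 and 0.006 m and y of bottle_mid in the frame of seat_right between -0.006 and 0.006 m and z of bottle_mid in the frame of seat_right between 0.04 and 0.049 m and angle between bottle_mid's own z axis and vertical below 0.1 rad and linear speed of tablet_bottle below 0.02 m/s and value of joint pusher_right between 0.034 and 0.049 m and contact force between tablet_bottle and pusher_right above 1 N) or (value of joint pusher_right between 0.03 and 0.16 m and velocity of joint pusher_right between -0.01 and 0.01 m/s and contact force between each of the arm, the fingers, tablet_bottle and pusher_right below 0.1 N and x of bottle_mid in the frame of seat_left between -0.006 and 0.006 m and y of bottle_mid in the frame of seat_left between -0.006 and 0.006 m and z of bottle_mid in the frame of seat_left between 0.04 and 0.049 m and angle between bottle_mid's own z axis and vertical below 0.1 rad and linear speed of tablet_bottle below 0.02 m/s and value of joint pusher_left between 0.034 and 0.049 m and contact force between tablet_bottle and pusher_left above 1 N))).
It fails at once if a vial or the stack of cups is moved by more than 25 mm (distance of any of amber_vial_a_mid, amber_vial_b_mid, cup_tower_mid from where it was at the start of the episode above 0.025 m).
It also fails if it takes over 72 s, if anything falls off the work surface, if the arm or the gripper's body presses on something with over 40 N, if the wrist force passes 120 N, or if a joint passes its speed limit or range.

## Working session

There is one attempt and no reset: what is moved stays moved. The work goes in short steps, each a Python script; the robot and the scene stay as the last script left them, time stands still between calls to the robot, and variables do not carry over. Pictures are saved under pics/ and viewed, at most 10 in all, crops included, and the job is handed in when it is done.

```bash
ls; mkdir -p pics; python3 - <<'E'
from cell import manip,cams
import cv2,numpy as np
for n in("scene","top"):
    c=cams.capture(n); cv2.imwrite(f"pics/{n}0.png",c["image"]); np.savez(f"pics/{n}0.npz",**c)
    print(n,c["intrinsics"].tolist(),c["k1"],c["position"],c["orientation"])
s=manip.state();print(s["clock"],s["tool_pos"],s["tcp_rot"],s["contact_force"])
E
```

```text
pics
scene [[372.0890257634498, 0.0, 256.6066704086906], [0.0, 372.0890257634498, 183.22954085866644], [0.0, 0.0, 1.0]] -0.10563947320523545 [-0.05005259 -0.65915238  0.43585129] [-1.88889871  0.77717515 -0.50389225]
top [[409.0079487421997, 0.0, 257.5389839235641], [0.0, 409.0079487421997, 184.7593344154499], [0.0, 0.0, 1.0]] -0.022285424383745946 [ 0.37026118 -0.07052801  1.19849987] [-2.15671407  2.13342591 -0.14590459]
0.1 [0.28281912 0.61219777 0.23754609] [-6.74455055e-01 -3.06785324e+00  3.03065983e-03] [-0.57293192  0.71086486  0.3035829 ]
```

View pics/scene0.png

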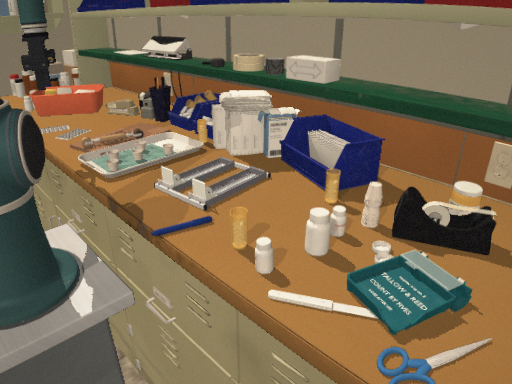

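View pics/top0.png

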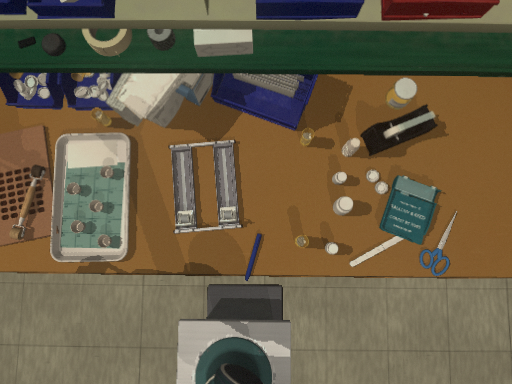

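The top view shows the tray at columns 172–242, rows 140–232, with its front facing the robot (bottom). White pusher plates show near (186,215) and (227,212).
Bottle look-alikes: scene (318,232)/top (344,205), scene (264,255)/top (332,248), and scene (338,221)/top (340,177). The first looks largest. I'll confirm that in a crop and by measurement.

```bash
cat > h.py <<'E'
import cv2,numpy as np
from scipy.spatial.transform import Rotation as R
def rays(c,uv):
    K=c["intrinsics"];d=((np.atleast_2d(uv)-K[:2,2])/[K[0,0],K[1,1]]).astype(float);u=d.copy()
    for _ in range(8): u=d/(1+float(c["k1"])*(u**2).sum(1,keepdims=True))
    return np.c_[u,np.ones(len(u))]
def Rm(c): return R.from_rotvec(c["orientation"]).as_matrix()
def plane(c,uv,z):
    d=rays(c,uv)@Rm(c).T; p=c["position"]; return p+d*((z-p[2])/d[:,2])[:,None]
def cloud(c):
    h,w=c["z_map"].shape; v,u=np.mgrid[:h,:w]
    r=rays(c,np.c_[u.ravel(),v.ravel()])*c["z_map"].reshape(-1,1)
    P=(r@Rm(c).T+c["position"]).reshape(h,w,3); P[c["z_map"]==0]=np.nan; return P
def proj(c,X):
    q=(np.atleast_2d(X)-c["position"])@Rm(c); s=q[:,:2]/q[:,2:]
    s=s*(1+float(c["k1"])*(s**2).sum(1,keepdims=True)); K=c["intrinsics"]
    return s*[K[0,0],K[1,1]]+K[:2,2]
def tri(c1,uv1,c2,uv2):
    d=[rays(c,uv)[0]@Rm(c).T for c,uv in((c1,uv1),(c2,uv2))]
    A=np.c_[d[0],-d[1]];t=np.linalg.lstsq(A,c2["position"]-c1["position"],rcond=None)[0]
    a=c1["position"]+t[0]*d[0];b=c2["position"]+t[1]*d[1];return (a+b)/2,np.linalg.norm(a-b)
E
python3 - <<'E'
from h import *
T=dict(np.load("pics/top0.npz"));S=dict(np.load("pics/scene0.npz"))
P=cloud(T);Q=cloud(S)
a=cv2.resize(T["image"][130:240,160:255],None,fx=4,fy=5.4,interpolation=cv2.INTER_CUBIC)
b=cv2.resize(S["image"][175:285,225:390],(400,267),interpolation=cv2.INTER_CUBIC)
b2=cv2.resize(S["image"][150:215,145:280],(400,193),interpolation=cv2.INTER_CUBIC)
o=np.zeros((600,800,3),np.uint8);o[:594,:380]=a[:594,:380];o[:267,390:790]=b;o[280:473,390:790]=b2
cv2.imwrite("pics/crop1.png",o)
print("table z",np.nanmedian(P[235:260,200:240,2]))
for n,(u,v) in dict(big=(344,205),sm1=(332,248),sm2=(340,177),cups=(351,147),va=(302,241),vb=(307,137),c=(372,175),d=(381,188)).items():
    q=P[v-14:v+15,u-14:u+15].reshape(-1,3);m=q[:,2]>.03;q=q[m]
    zt=np.nanpercentile(q[:,2],98);k=q[q[:,2]>zt-.006]
    print(n,k.mean(0).round(4),np.ptp(k,axis=0).round(3),len(k),zt.round(4))
# heights of everything >0.1 m near work
for x in np.arange(.3,.9,.05):
    print(x.round(2),[ (lambda s: round(float(np.nanmax(s)),2) if len(s) else None)(P[(abs(P[...,0]-x)<.025)&(abs(P[...,1]-y)<.025)][:,2]) for y in np.arange(.4,-.45,-.05)])
E
```

```text
table z 0.0003498794874221556
big [ 0.4813 -0.304   0.0879] [0.036 0.036 0.01 ] 137 0.0911
sm1 [ 0.3589 -0.2721  0.0626] [0.022 0.022 0.007] 59 0.0659
sm2 [ 0.5604 -0.2993  0.0624] [0.023 0.026 0.012] 69 0.065
cups [ 0.6483 -0.3292  0.1   ] [0.025 0.025 0.007] 65 0.1028
va [ 0.3764 -0.1844  0.0816] [0.032 0.033 0.007] 26 0.084
vb [ 0.6766 -0.2009  0.0835] [0.033 0.032 0.01 ] 32 0.0855
  return np.nanmean(a, axis, out=out, keepdims=keepdims)
<stdin>:13: RuntimeWarning: Mean of empty slice.
  ret = um.true_divide(
Traceback (most recent call last):
ValueError: zero-size array to reduction operation maximum which has no identity
```

View pics/crop1.png

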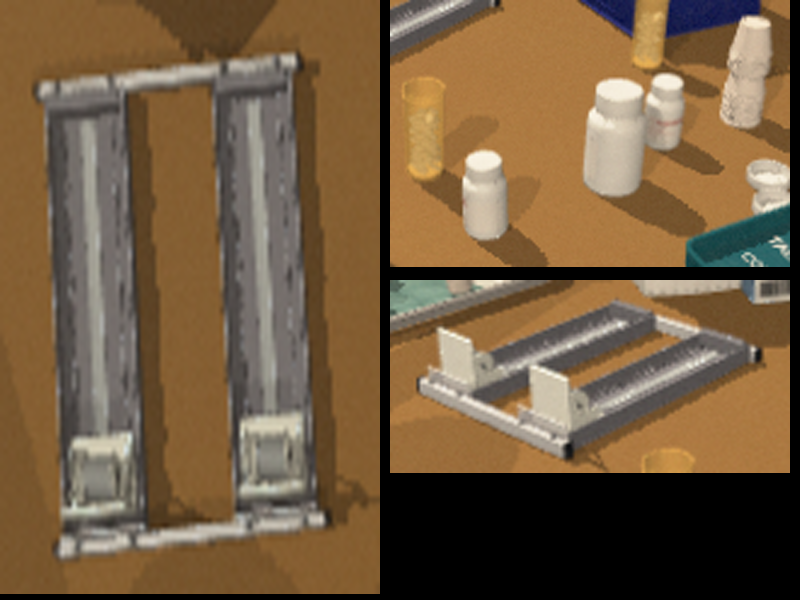

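Crop confirmed: the big bottle is at scene (318,232). Its cap is about 37 mm wide and it stands 88–91 mm tall, while the other two are only about 65 mm, so this is the one meant. Next I'll measure the tray frame.

```bash
python3 - <<'E'
from h import *
T=dict(np.load("pics/top0.npz"));S=dict(np.load("pics/scene0.npz"))
P=cloud(T)
im=T["image"];hsv=cv2.cvtColor(im,cv2.COLOR_BGR2HSV)
m=np.zeros(im.shape[:2],np.uint8);roi=(slice(134,240),slice(164,250))
print("floor sat",hsv[190,205],"lane",hsv[190,183])
m[roi]=(hsv[...,1][roi]<90)*255
n,l,st,ce=cv2.connectedComponentsWithStats(m);i=1+st[1:,4].argmax();m=(l==i)
v,u=np.nonzero(m)
X=plane(T,np.c_[u,v],.014)[:,:2]
r=cv2.minAreaRect(X.astype(np.float32)*1000);print("minrect",r,cv2.boxPoints(r).round(1).tolist())
# lane centre-lines: per row, mask columns split in two groups
a=[];
for vv in range(155,200):
    uu=np.nonzero(m[vv])[0];g=np.split(uu,np.nonzero(np.diff(uu)>3)[0]+1)
    if len(g)==2: a.append([vv,*[w for k in g for w in (k[0]-.5,k[-1]+.5)]])
a=np.array(a);print(len(a))
for k in range(1,5):
    p=plane(T,np.c_[a[:,k],a[:,0]],.018)[:,:2];f=np.polyfit(p[:,0],p[:,1],1);print("edge",k,f.round(4),np.std(p[:,1]-np.polyval(f,p[:,0])).round(4))
# plates from depth
for n,(u0,u1) in dict(L=(172,200),R=(212,242)).items():
    q=P[195:235,u0:u1].reshape(-1,3);k=q[(q[:,2]>.045)&(q[:,2]<.075)]
    print(n,len(k),k.mean(0).round(4),k.min(0).round(4),k.max(0).round(4))
# scene view: depth cloud of plates & rails
Q=cloud(S)
q=Q[155:205,150:275].reshape(-1,3);q=q[(q[:,2]>.03)&(q[:,2]<.07)&(q[:,0]>.35)&(q[:,0]<.5)]
for s in (1,-1):
    k=q[(q[:,1]>.08) if s>0 else (q[:,1]<.08)]
    print("scene plate",len(k),np.percentile(k,[2,50,98],axis=0).round(4).tolist())
    c=np.cov(k[:,:2].T);w,V=np.linalg.eigh(c);print(V[:,1],w**.5)
E
```

```text
floor sat [ 16 160 132] lane [ 23  21 155]
minrect ((535.4583129882812, 92.92546081542969), (261.7603759765625, 194.38217163085938), 5.723204135894775) [[395.5, 176.60000610351562], [414.8999938964844, -16.799999237060547], [675.4000244140625, 9.300000190734863], [656.0, 202.6999969482422]]
45
edge 1 [0.1004 0.1316] 0.0009
edge 2 [0.0994 0.0702] 0.0008
edge 3 [0.0967 0.0089] 0.0009
edge 4 [ 0.0956 -0.0506] 0.0008
L 35 [0.4211 0.1435 0.0595] [0.4173 0.1214 0.046 ] [0.4263 0.1649 0.0657]
R 35 [0.4341 0.0201 0.0588] [ 0.4299 -0.0014  0.0461] [0.4503 0.0433 0.0659]
scene plate 147 [[0.4147, 0.1203, 0.0303], [0.4184, 0.1363, 0.0442], [0.4418, 0.1641, 0.0609]]
[-0.23433717  0.97215538] [0.00565424 0.01380414]
scene plate 183 [[0.4259, -0.0022, 0.0301], [0.4293, 0.0159, 0.0439], [0.4563, 0.043, 0.0607]]
[-0.26536269  0.96414866] [0.00680274 0.01381592]
```

```bash
cat >> h.py <<'E'
from cell import manip,cams,order,inverse_kinematics
YAW=.099;O=np.array([.4132,.0806,0.]);c_,s_=np.cos(YAW),np.sin(YAW)
TX=np.array([c_,s_,0]);TY=np.array([-s_,c_,0])
ROT=R.from_matrix(np.c_[TX,-TY,[0,0,-1]]).as_rotvec()
def W(x,y,z): return O+x*TX+y*TY+[0,0,z]
def B(p): d=np.asarray(p)-O; return np.array([d@TX,d@TY,d[2]])
def st():
    s=manip.state();f=np.array(s["contact_force"]);return s["clock"],B(s["tool_pos"]),np.array([f@TX,f@TY,f[2]])
def rep(t=""):
    k,p,f=st();print(t,"t%.1f"%k,"p",(p*1000).round(1),"f",f.round(1),flush=True);return p,f
E
python3 - <<'E'
from h import *
manip.set_gripper(0.0,10)
manip.move_pose(W(-.016,.062,.11),ROT); rep("above")
manip.move_linear(W(-.016,.062,.036),.12)
manip.dwell(.15); p,f0=rep("down")
for x in list(np.arange(-.004,.161,.012))+[.165,.168,.170,.172,.174]:
    manip.move_linear(W(x,.062,.036),.06)
    p,f=rep("%.0f"%(x*1000))
    if abs((f-f0)[0])>20 or (x>.16 and abs((f-f0)[0])>11): break
E
```

```text
above t3.2 p [-15.3  62.4 110.5] f [ 0.6 -0.3 -0.5]
down t4.1 p [-15.   62.2  37. ] f [-0.5  0.5  0.6]
-4 t4.5 p [-3.1 62.  36.4] f [ 0.5 -0.3  1. ]
8 t4.8 p [ 7.4 61.8 35.5] f [-4.   0.1 -0.6]
20 t5.2 p [19.5 61.9 35.6] f [-3.3 -0.4 -1. ]
32 t5.5 p [31.9 62.  35.9] f [-3.6  0.4 -0.1]
44 t5.9 p [44.  62.  36.1] f [-3.8 -0.7 -0.5]
56 t6.2 p [56. 62. 36.] f [-3.7  0.4 -0.3]
68 t6.6 p [67.9 62.  36. ] f [-4.4  0.7 -0.2]
80 t6.9 p [79.9 62.  36. ] f [-4.4 -0.4  0.3]
92 t7.3 p [90.5 62.  35.8] f [-7.1  0.1  2.8]
104 t7.6 p [103.7  62.   35.9] f [-3.8  0.4 -0.8]
116 t8.0 p [115.8  62.   35.9] f [-3.8  0.5  0.1]
128 t8.3 p [127.7  62.   35.9] f [-4.1  0.  -0.7]
140 t8.7 p [139.7  62.   35.9] f [-3.7 -0.1 -0.6]
152 t9.0 p [151.7  62.   35.9] f [-4.4  0.4 -0.5]
165 t9.4 p [164.7  62.   35.9] f [-5.5  0.2 -1.2]
168 t9.7 p [167.6  62.   35.9] f [-4.4 -0.5 -1.2]
170 t9.9 p [169.6  62.   35.9] f [-4.5  0.5 -0.6]
172 t10.2 p [169.8  62.   35.9] f [-10.8   0.2   4.3]
174 t10.4 p [169.9  62.   35.9] f [-16.    0.6   9.5]
```

The push-back gave a force spike at tool x ≈ 91 mm in the left lane, and the rear stop was reached. Next I'll ease it forward.

```bash
python3 - <<'E'
from h import *
manip.move_linear(W(.168,.062,.036),.03); rep()
manip.move_linear(W(.112,.062,.036),.035); rep()
lo=0
for x in np.arange(.109,.02,-.003):
    manip.move_linear(W(x,.062,.036),.025)
    p,f=rep("%.0f"%(x*1000))
    lo=lo+1 if f[0]>-1.5 else 0
    if lo>=4: break
if lo>=4:
    manip.dwell(.3); rep("free")
    manip.move_linear(W(x-.012,.062,.036),.08); manip.move_linear(W(x-.012,.062,.14),.25); rep("up")
    for n in("top","scene"):
        c=cams.capture(n);np.savez(f"pics/{n}1.npz",**c)
        if n=="top":
            P=cloud(c);q=P[150:240,164:250].reshape(-1,3);b=(q-O)@np.c_[TX,TY,[0,0,1]]
            for s in(1,-1):
                k=b[(b[:,2]>.05)&(b[:,2]<.068)&(abs(b[:,1]-s*.062)<.024)];print(s,len(k),np.median(k,axis=0).round(4) if len(k) else 0)
E
```

```text
t10.8 p [167.2  62.   36. ] f [-5.7  0.4 -0.1]
 t12.5 p [111.9  62.   36. ] f [-6.  -0.3 -2.4]
109 t12.8 p [108.9  62.   36.2] f [-5.2 -0.3 -0. ]
106 t13.0 p [105.9  62.   36.3] f [-5.  -0.4 -0.2]
103 t13.3 p [103.   62.1  36.3] f [-5.5  0.4  0.2]
100 t13.6 p [100.7  62.1  36.4] f [-3.  -0.5  0.1]
97 t13.8 p [98.1 62.2 36.6] f [0.7 0.6 0.2]
94 t14.1 p [94.  62.  36.1] f [ 0.3  0.4 -0.5]
91 t14.4 p [90.8 62.  35.9] f [-0.3 -1.3 -0.1]
88 t14.6 p [87.8 62.  35.9] f [-0.5 -0.5  0.3]
free t14.9 p [88.1 62.  36. ] f [-0.4 -0.6  0.4]
up t15.8 p [ 75.9  62.  139.7] f [-0.5 -0.9 -0.2]
1 14 [0.1137 0.0477 0.0615]
-1 30 [ 0.014  -0.0642  0.0613]
```

The left pusher hangs at about 0.10 m of travel and is untouched. The right lane is the one to load. I'll refine the bottle position from both views, then grasp it.

```bash
python3 - <<'E'
from h import *
from scipy.optimize import least_squares
T=dict(np.load("pics/top1.npz"));S=dict(np.load("pics/scene1.npz"))
c0=np.array([.4813,-.304])
def near(c,lo,hi):
    q=cloud(c).reshape(-1,3);return q[(np.hypot(*(q[:,:2]-c0).T)<.04)&(q[:,2]>lo)&(q[:,2]<hi)]
q=near(S,.012,.052);r=least_squares(lambda p:np.hypot(*(q[:,:2]-p).T)-.024,c0,loss="soft_l1",f_scale=.002).x
k=near(T,.082,.095);s=near(S,.08,.095)
print("scene body",len(q),r.round(4),"top cap",k[:,:2].mean(0).round(4),"top z",np.median(k[:,2]),"scene top z",np.percentile(s[:,2],95))
b=(r+k[:,:2].mean(0))/2;print(b)
manip.move_linear(W(.06,.0,.16),.3)
manip.set_gripper(.088)
manip.move_pose([*b,.14],ROT);rep("above")
manip.move_linear([*b,.032],.15);rep("down")
manip.set_gripper(.03,35);s=manip.state();print(s["gripper_width"],s["grasp_force"])
rep("grip")
manip.move_linear([*b,.15],.15);manip.dwell(.1);rep("lift");print(manip.state()["gripper_width"])
c=cams.capture("scene");cv2.imwrite("pics/lift.png",cv2.resize(c["image"][120:290,200:400],None,fx=3,fy=3));np.savez("pics/lift.npz",**c)
E
```

```text
scene body 438 [ 0.4779 -0.3048] top cap [ 0.4817 -0.304 ] top z 0.08767891288576202 scene top z 0.08683106275596907
[ 0.47984212 -0.30437962]
above t19.1 p [  28.6 -388.8  140. ] f [-0.2 -0.8  0.6]
down t19.9 p [  29.  -390.    32.8] f [-0.4 -0.8  0.7]
0.04680764108442931 35.950063047203
grip t20.6 p [  28.3 -389.8   32.2] f [-0.6  1.5  2.5]
lift t21.7 p [  27.4 -388.9  148.3] f [-0.2  0.2 -1.6]
0.04650553825223683
```

View pics/lift.png

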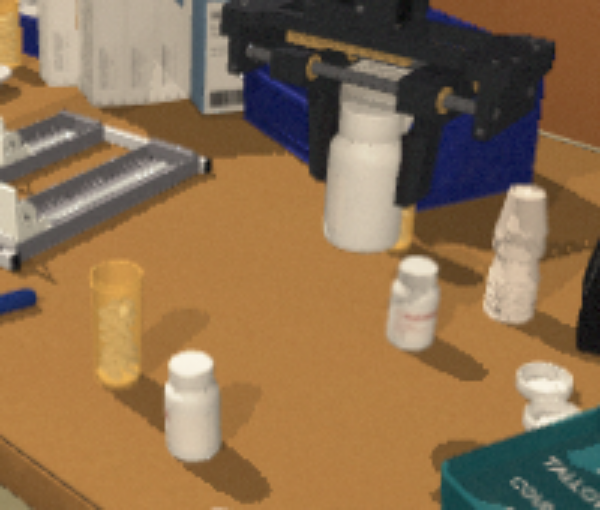

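The bottle is held upright in the grip, seen at crop (365,185), and its neighbours are undisturbed. Next I'll take it to the right lane, push the pusher back above the lip, and lower it with a force watch.

```bash
python3 - <<'E'
from h import *
Y=-.062
manip.move_linear(W(-.030,Y,.15),.25)
manip.move_linear(W(-.030,Y,.064),.15);manip.dwell(.15);p,f0=rep("front")
for x in (-.020,-.017,-.014,-.011,-.008,.004,.018,.030):
    manip.move_linear(W(x,Y,.064),.06);p,f=rep("%.0f"%(x*1000))
for z in (.055,.050,.047,.044,.042,.040):
    manip.move_linear(W(.030,Y,z),.05);p,f=rep("z%.0f"%(z*1000))
    if f[2]-f0[2]>7 or abs(f[1]-f0[1])>7: print("STOP");break
c=cams.capture("scene");cv2.imwrite("pics/ins.png",cv2.resize(c["image"][110:220,130:300],None,fx=4,fy=4))
E
```

```text
front t24.1 p [-28.8 -62.3  65.2] f [ 0.4 -0.5 -1. ]
-20 t24.4 p [-19.1 -62.   64.5] f [ 0.7 -0.2 -0.5]
-17 t24.6 p [-16.9 -62.   64. ] f [ 0.2  0.4 -0.4]
-14 t24.9 p [-13.8 -62.   64. ] f [ 0.9  0.1 -0.5]
-11 t25.1 p [-10.8 -62.   64.1] f [-0.4  0.8 -0.4]
-8 t25.4 p [ -8.9 -61.9  63.7] f [-2.3 -0.1  0.9]
4 t25.7 p [  3.5 -61.9  63.6] f [-2.5  0.2 -1.1]
18 t26.1 p [ 17.9 -62.   63.9] f [-3.6 -0.3 -2. ]
30 t26.5 p [ 30. -62.  64.] f [-3.7  0.1 -0.4]
z55 t26.8 p [ 30.2 -62.   54.5] f [ 0.4 -0.4 -4.6]
z50 t27.1 p [ 30.3 -62.   49.7] f [ 0.5 -0.5 -5.4]
z47 t27.3 p [ 30.3 -62.   47. ] f [ 0.9 -0.8 -1.7]
z44 t27.6 p [ 30.3 -62.   44. ] f [-0.8  0.2 -0.9]
z42 t27.8 p [ 30.3 -62.   42.1] f [-0.8 -0.2 -0.2]
z40 t28.1 p [ 30.3 -62.   40.1] f [ 0.1 -0.1  0.3]
```

View pics/ins.png

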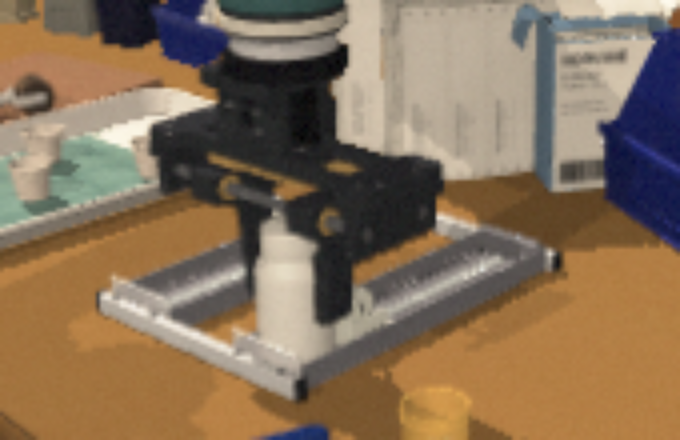

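The bottle is in the right lane behind the clear lip at crop (290,340). The pusher is behind it at crop (355,315). I'll lower the last 2 mm, release, and check.

```bash
python3 - <<'E'
from h import *
for z in (.0385,.0375):
    manip.move_linear(W(.030,-.062,z),.03);p,f=rep("z%.1f"%(z*1000))
    if f[2]>5: break
manip.set_gripper(.075);manip.dwell(.3);rep("open")
manip.move_linear(W(.030,-.062,.18),.12)
manip.move_linear(W(-.03,-.25,.25),.3);manip.dwell(.2);rep("away")
for n in("top","scene"):
    c=cams.capture(n);np.savez(f"pics/{n}2.npz",**c);q=(cloud(c).reshape(-1,3)-O)@np.c_[TX,TY,[0,0,1]]
    for s in(1,-1):
        k=q[(abs(q[:,0]-.1)<.1)&(abs(q[:,1]-s*.062)<.026)&(q[:,2]>.07)]
        pl=q[(abs(q[:,0]-.12)<.07)&(abs(q[:,1]-s*.062)<.026)&(q[:,2]>.055)&(q[:,2]<.07)]
        print(n,s,len(k),k[k[:,2]>.088].mean(0).round(4) if len(k)>5 else "",np.nanmax(k[:,2]) if len(k) else "","plate",len(pl),np.median(pl,axis=0).round(4) if len(pl) else "")
    if n=="top":a=cv2.resize(c["image"][130:240,160:255],(400,463),interpolation=cv2.INTER_CUBIC)
    else:b=cv2.resize(c["image"][125:215,145:280],(400,267),interpolation=cv2.INTER_CUBIC)
o=np.zeros((470,800,3),np.uint8);o[:463,:400]=a;o[:267,400:]=b;cv2.imwrite("pics/end.png",o)
E
```

```text
z38.5 t28.4 p [ 30.3 -62.   38.6] f [0.3 0.2 1.7]
z37.5 t28.6 p [ 30.5 -62.   38.2] f [-0.3  0.   6.8]
open t29.5 p [ 30.  -62.   37.5] f [-0.3 -0.6  1.1]
away t31.9 p [ -30.  -248.6  249.1] f [ 1.3  0.2 -0.1]
top 1 0   plate 29 [0.1142 0.0645 0.0623]
top -1 206 [ 0.0281 -0.062   0.0947] 0.10129795299953681 plate 26 [ 0.0538 -0.0631  0.0618]
scene 1 0   plate 28 [0.1103 0.0652 0.0579]
scene -1 221 [ 0.0226 -0.0647  0.0919] 0.09407636408090098 plate 4 [ 0.0505 -0.0802  0.0603]
```

View pics/end.png

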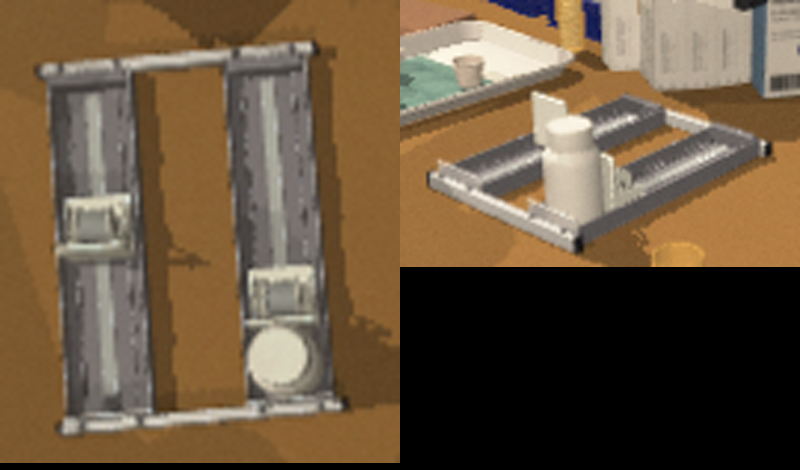

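The final picture shows the left pusher hanging alone mid-lane at crop (95,230). The bottle stands upright in the right lane at crop (280,355), its cap within 1 mm of the seat and its top at 94 mm. The right pusher is at about 0.041 m travel, against the bottle.

```bash
python3 -c "
from cell import order
print(order.close_job())"
```

```text
the job is handed in; nothing more can be done
None
```

The job is handed in at about 32 s of the 72 s allowed (no verdict came back): the left pusher hangs on its rough spot at about 0.10 m of travel, the white tablet bottle stands upright in the right lane with its pusher at about 0.041 m, and the arm came near none of the vials or cups.

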